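# Hold the lamp-bay cover over its screw holes

### The arm

A 6-joint arm with a two-finger parallel gripper is mounted at the origin on the work surface. World frame = base frame: x ahead of the robot, y to its left, z up, the work surface at z = 0. Lengths are in m, angles in degrees, forces in N, time in s.
With the tool pointing down it reaches from about 0.425 to 0.95 m from the base axis. Payload 3.5 kg.
Tool frame: the origin (TCP) lies between the finger pads, 19 mm behind the fingertips; this is the grasp point; z points along the fingers, y is the line along which they close (so a half turn about z gives the same grasp; the last joint's range is limited). The gripper opens to 85 mm and grips with 20 to 120 N. Pads are 22 mm wide; open, the fingers measure 114 mm over their backs; the gripper's body (76 mm by 85 mm) begins 54 mm behind the grasp point. The pads swing forward as they close: fully open they stand 13 mm farther back than shut.
Start: joints at [-84.912, 16.404, 90.338, -0, 73.258, -8.594], TCP at [0.16, -0.656, 0.25] pointing down, gripper open.
Joint ranges: [-158.93, 158.93], [-51.34, 127.21], [12.03, 142.37], [-87.48, 267.48], [13.55, 161.25], [-162.69, 162.69]. Speed limits (degrees/s): [159.86, 159.86, 180, 180, 180, 180].

### API

Orientations are given as a 3x3 rotation matrix whose columns are the frame's x, y, z axes.
In Python, from workcell import arm gives the robot as it stands. The module is installed in compiled form; this text tells all that it offers.
- The arm moves only by the shell command python3 -m handwheel 'ROWS' [FORCE]. ROWS is JSON, a list of rows, each a list of 5 numbers: the finger opening in m, from 0 to 0.0854, then the shift along the tool's x, y, z in m, then the turn about the tool's z in degrees. In form: [[grip, dx, dy, dz, turn], ...]. A call has 1 to 5 rows; each row shifts and turns the commanded pose from where the row before left it, along the tool's axes as they then stand; what a row does not reach is not made up. A row lasts 1/12 s, in which the tool goes at most 41.7 mm and 7.16 degrees, less where a joint would pass 70% of its speed; a pose out of reach is approached as far as the arm can. A call is refused whole if a number of a shift passes 0.0417 or a number of a turn 7.16, either way. A call with a gripper value outside its range is refused whole. The fingers move at their own pace and stop on an object; FORCE is the grip in N (left out, the last holds). Time passes only in rows, so rows that do not move let the fingers close. It gives the time, the measured TCP pose, the force, the opening and the grip force at its end, in the units of the state.
- arm.state(): the state, without advancing time (a new reading comes with each control period).
- arm.get_image(name): name is "scene" or "side" or "wrist"; returns a dict with "img" (400x640x3 uint8, blue, green, red), "fx", "fy", "cx", "cy" (pixels), "distortion" ([k1, k2, p1, p2, k3] as OpenCV has them; the pictures are not rectified), "pose" (4x4, takes a point from camera to world coordinates). Camera axes: x right, y up, looking along -z (the intrinsics and any distortion apply to the point x, -y, -z); pixel columns grow to the right and rows downward; lengths in m; the calibration is good to about 2 mm. A picture is of the moment at which its call begins. There is no depth.
- arm.finish_job(): hands the job in; it is judged then, once.
The state is a dict: "time_s": time; "qpos": joint angles; "qd": joint speeds; "joint_torque": joint torques, N m; "position": TCP position; "ee_rot": TCP orientation; "contact_force": force on the tool from outside, world axes, zero at the start; "wrist_torque": the same for the moment, N m; "opening": opening from 0.0 (shut) to 1.0 (fully open); "grip_force": force on a finger pad.
Only numpy, scipy, OpenCV 4.12 (cv2) and the standard library are available. Lean on these libraries where they do the work, as an engineer would, in place of code of your own. Each camera call takes 0.05 s, during which the arm holds its last target. There are 200 camera calls.

### The job

The lamp-bay cover of the photometer lies on the foam packing block: lift it by its handle and bring it over the open bay in the photometer's rear deck, turned so that its three holes stand right over the three threaded holes around the bay. Keep it hovering there, level and still, about 15 mm above the deck, so that a colleague can start the screws, and finish while still holding it; never let it touch the photometer. Leave the orange tube rack, the beaker and the screwdriver where they are.

Things in the scene. Friction and masses are not known exactly. Their poses are not given: they have to be found in the camera images.
- cover: Loose bare aluminium plate, 100 (x) x 140 (y) x 5 mm, about 0.3 kg, lying flat on the foam block, turned up to 115 degrees either way from the bay. Origin: centre of underside, z up. Three 12 mm through holes at (x, y) = (35, 58), (-35, 58) (the pair) and (0, -58) mm (the single). On top, in the middle, a black bow handle, alike both ways round. Balanced about the bar's middle.
- handle (a point): Centre of the cover's handle bar, 39 mm above the plate's underside; axes as the cover's. Straight level bar along the cover's y, 10 mm wide (x), 12 mm high, 100 mm long, on legs 10 mm square at y = +44 and -44 mm; 78 mm of it are free between the legs, with 28 mm of free space between plate and bar.
- hole_pair_a (a point): Centre of the cover's hole at x = +35, y = +58 mm, at the level of the plate's underside.
- hole_pair_b (a point): Centre of the cover's hole at x = -35, y = +58 mm, at the level of the plate's underside.
- hole_single (a point): Centre of the cover's hole at x = 0, y = -58 mm, at the level of the plate's underside.
- photometer: White benchtop instrument, light blue deck, fixed, 270 (x) x 300 (y) mm, flat deck 115 mm up. To the robot's left or right, the foam block on the other side. Origin: centre of underside; x points to its rear. The front half carries a sloping screen wedge, up to 20 mm above the deck, ending 30 mm in front of the origin; the open lamp bay is in the rear half.
- bay (a point): Centre of the open bay at deck height, 60 mm behind the photometer's origin; axes as the photometer's. Opening 64 (x) x 92 (y) mm with a lamp below deck. Round it three threaded holes, dark, 7 mm, in flush 17 mm metal inserts, from here at (x, y) = (35, 58), (-35, 58) (the pair) and (0, -58) mm (the single). The cover fits with its x along this x and its y along this y.
- thread_pair_a (a point): Mouth of the threaded hole that belongs under the cover's hole_pair_a, at deck height.
- thread_pair_b (a point): Mouth of the threaded hole that belongs under the cover's hole_pair_b, at deck height.
- thread_single (a point): Mouth of the threaded hole that belongs under the cover's hole_single, at deck height.
- foam: White foam packing block, 170 mm (x) by 190 mm (y) by 45 mm high, fixed, with a dark grey top; the cover lies on its flat top. Origin: centre of its underside.
- tube_rack: Bystander: loose orange microtube rack, 90 x 160 x 40 mm, standing behind the photometer. Origin: centre of its underside.
- beaker: Bystander: loose glass beaker, 64 mm across and 70 mm high, standing beyond the foam block. Origin: centre of its underside.
- screwdriver: Bystander: loose screwdriver, 170 mm long, lying on the bench between the foam block and the beaker. Origin: near its middle, at its underside.
There are look-alikes about, which are no part of the job. There is more than one size of the cover; the one meant has the size given above.

How it is judged (in metres and radians):
On the way:
1. the cover is lifted off the foam block by its handle, at least 40 mm clear of the block (height (world z) of cover above 0.085 m and contact force between the fingers and cover above 1 N and distance between the grasp point and handle below 0.05 m and contact force between cover and foam below 0.1 N), for 0.2 s.
At the end, for the whole second after the job is handed in: The gripper still holds the cover by its handle (TCP within 50 mm of it). Each cover hole is within 4.5 mm horizontally of its threaded hole, the underside 6 to 28 mm above the deck there. The plate is level within 0.1 rad, still (0.02 m/s, 0.15 rad/s) and does not touch the photometer (horizontal distance between hole_pair_a and thread_pair_a below 0.0045 m and z of hole_pair_a in the frame of thread_pair_a between 0.006 and 0.028 m and horizontal distance between hole_pair_b and thread_pair_b below 0.0045 m and z of hole_pair_b in the frame of thread_pair_b between 0.006 and 0.028 m and horizontal distance between hole_single and thread_single below 0.0045 m and z of hole_single in the frame of thread_single between 0.006 and 0.028 m and angle between cover's own z axis and vertical below 0.1 rad and contact force between the fingers and cover above 1 N and distance between the grasp point and handle below 0.05 m and contact force between cover and photometer below 0.3 N and linear speed of cover below 0.02 m/s and angular speed of cover below 0.15 rad/s); the arm keeps its last pose, push and grip.
It fails at once if the cover touches the photometer (contact force between cover and photometer above 0.5 N).
It fails at once if the tube rack is shifted by more than 25 mm (distance of tube_rack from where it was at the start of the episode above 0.025 m).
It fails at once if the beaker is shifted by more than 25 mm (distance of beaker from where it was at the start of the episode above 0.025 m).
It fails at once if the screwdriver is shifted by more than 25 mm (distance of screwdriver from where it was at the start of the episode above 0.025 m).
It also fails if it takes over 42 s, if anything falls off the work surface, if the arm or the gripper's body presses on something with over 40 N, if the wrist force passes 120 N, or if a joint passes its speed limit or range.

## Working session

There is one attempt and no reset: what is moved stays moved. The work goes in short steps, Python scripts to look and compute and a shell command to move; the robot and the scene stay as the last step left them, time stands still between calls to the robot, and variables do not carry over. Pictures are saved under pics/ and viewed, at most 10 in all, crops included, and the job is handed in when it is done.

```bash
mkdir -p pics; cat > h.py <<'E'
import cv2,numpy as np
from workcell import arm
def grab(n,f=None):
    d=arm.get_image(n)
    if f: cv2.imwrite('pics/'+f,d['img'])
    return d
def ray(d,uv):
    K=np.array([[d['fx'],0,d['cx']],[0,d['fy'],d['cy']],[0,0,1.]])
    p=cv2.undistortPoints(np.array(uv,float).reshape(-1,1,2),K,np.array(d['distortion'],float))[:,0]
    v=np.c_[p[:,0],-p[:,1],-np.ones(len(p))]
    T=np.array(d['pose']);return T[:3,3],v@T[:3,:3].T
def onz(d,uv,z):
    o,v=ray(d,uv);return o+v*((z-o[2])/v[:,2])[:,None]
def proj(d,P):
    T=np.array(d['pose']);q=(np.atleast_2d(P)-T[:3,3])@T[:3,:3]
    q=q*[1,-1,-1]
    K=np.array([[d['fx'],0,d['cx']],[0,d['fy'],d['cy']],[0,0,1.]])
    return cv2.projectPoints(q.reshape(-1,1,3),np.zeros(3),np.zeros(3),K,np.array(d['distortion'],float))[0][:,0]
E
python3 - <<'E'
from h import *
import pickle
D={n:grab(n) for n in('scene','side','wrist')}
pickle.dump(D,open('d0.pkl','wb'))
cv2.imwrite('pics/scene0.png',D['scene']['img']);cv2.imwrite('pics/side0.png',D['side']['img']);cv2.imwrite('pics/wrist0.png',D['wrist']['img'])
for n in D: print(n,np.round(D[n]['pose'],3).tolist(),D[n]['fx'],D[n]['distortion'])
s=arm.state();print(s['position'],np.round(s['ee_rot'],3).tolist(),s['time_s'],s['opening'])
E
```

```text
scene [[0.842, -0.341, 0.418, 0.976], [0.54, 0.539, -0.647, -0.683], [-0.005, 0.77, 0.637, 0.827], [0.0, 0.0, 0.0, 1.0]] 411.6993012987249 [-0.02062111  0.          0.          0.          0.        ]
side [[-0.773, 0.432, -0.465, -0.055], [-0.635, -0.548, 0.545, 0.752], [-0.02, 0.717, 0.697, 0.983], [0.0, 0.0, 0.0, 1.0]] 501.4512290464476 [-0.0200632  0.         0.         0.         0.       ]
wrist [[0.236, 0.937, 0.256, 0.224], [-0.972, 0.228, 0.06, -0.64], [-0.002, -0.263, 0.965, 0.373], [0.0, 0.0, 0.0, 1.0]] 338.0388243848693 [-0.00926609  0.          0.          0.          0.        ]
[ 0.15965474 -0.65536635  0.24893502] [[0.972, 0.236, -0.0], [0.236, -0.972, 0.002], [0.0, -0.002, -1.0]] 0.15 0.9999884301447508
```

View pics/scene0.png

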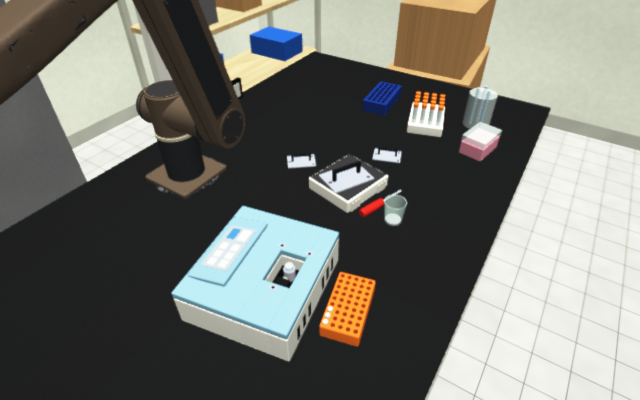

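View pics/side0.png

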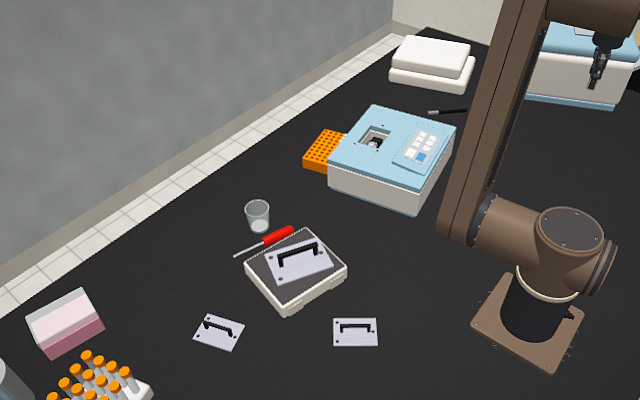

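The scene view shows the photometer (deck around 275,260; threads near (282,245), (309,254), (273,288)) and the foam with the cover near (348,180). The side view shows the same, with the foam at (295,268) and the deck at (390,145). The two small covers on the bench and the second photometer are look-alikes.

```bash
python3 - <<'E'
from h import *
import pickle
D=pickle.load(open('d0.pkl','rb'))
s,t=D['scene'],D['side']
print(np.round(onz(s,[(282,245),(309,254),(273,288)],.115),3).tolist())
print(np.round(onz(t,[(379,126),(354,143),(377,150)],.115),3).tolist())
print('foam c',np.round(onz(s,[(348,180)],.05),3).tolist(),np.round(onz(t,[(298,262)],.05),3).tolist())
c=lambda im,x,y,w,h,k:cv2.resize(im[y:y+h,x:x+w],None,fx=k,fy=k,interpolation=cv2.INTER_CUBIC)
a=c(s['img'],305,150,90,65,4.4);b=c(t['img'],240,220,112,100,4)
A=c(s['img'],250,225,90,80,4);B=c(t['img'],330,105,110,75,4)
o=np.zeros((600,800,3),np.uint8)
for im,y,x in((a[:300,:396],0,0),(b[:300+0,:400],0,400),(A[:300,:400],300,0),(B[:300,:400],300,400)):
    o[y:y+im.shape[0],x:x+im.shape[1]]=im
cv2.imwrite('pics/z.png',o)
E
```

```text
[[0.537, -0.173, 0.115], [0.607, -0.162, 0.115], [0.596, -0.283, 0.115]]
[[0.602, -0.274, 0.115], [0.61, -0.164, 0.115], [0.541, -0.177, 0.115]]
foam c [[0.506, 0.2, 0.05]] [[0.487, 0.219, 0.05]]
```

View pics/z.png

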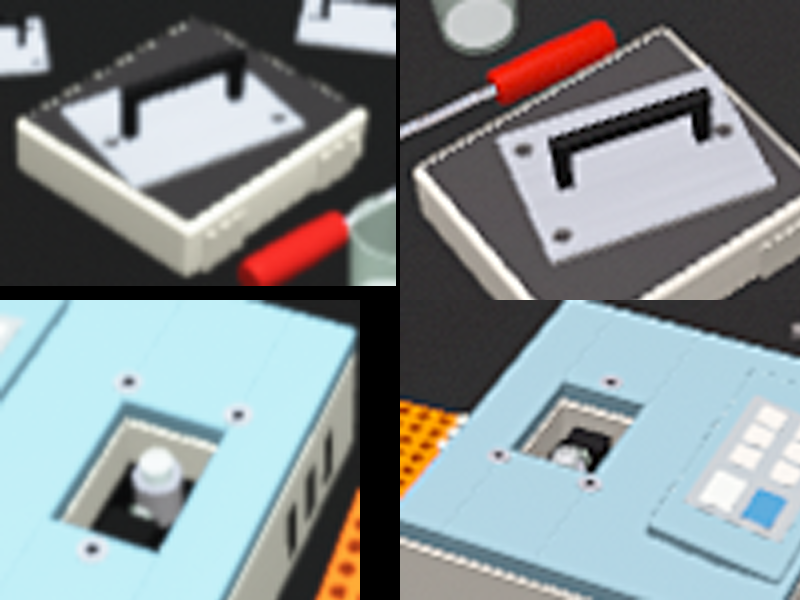

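```bash
python3 - <<'E'
from h import *
import pickle
D=pickle.load(open('d0.pkl','rb'))
s,t=D['scene'],D['side']
T1=onz(s,[(309,253.3),(281.8,245.1),(272.6,287.1)],.115);T2=onz(t,[(354.6,143.6),(377.4,150.6),(382.6,125.4)],.115)
C2=onz(t,[(280.4,278.6),(270.6,257.3),(320.6,252.3)],.05);C1=onz(s,[(330.1,181.9),(368.1,176.5)],.05)
for n,a in(('thr scene',T1),('thr side',T2),('cov side',C2),('cov scene',C1)): 
    print(n,np.round(a,4)[:,:2].tolist(),[round(float(np.linalg.norm(a[i]-a[j])),4) for i in range(len(a)) for j in range(i)])
def fit(P):
    M=np.array([[35,58],[-35,58],[0,-58.]])/1e3;c=P.mean(0)[:2];m=M.mean(0)
    X=(M-m)[:,0]+1j*(M-m)[:,1];Y=(P[:,:2]-c)@[1,1j];r=(Y*X.conj()).sum();r/=abs(r)
    o=c@[1,1j]-r*(m@[1,1j]);return o.real,o.imag,np.degrees(np.angle(r)),abs(Y-r*X)*1e3
print(fit(T1),fit(T2),fit((T1+T2)/2));print(fit(C2),fit(C2[[1,0,2]]))
print(arm.state()['qpos'])
E
```

```text
thr scene [[0.6055, -0.1606], [0.5372, -0.1736], [0.5936, -0.2815]] [0.0695, 0.1215, 0.1217]
thr side [[0.6074, -0.1624], [0.5388, -0.1759], [0.595, -0.2826]] [0.0699, 0.1208, 0.1206]
cov side [[0.4867, 0.2811], [0.5486, 0.2492], [0.4644, 0.1623]] [0.0696, 0.1208, 0.1209]
cov scene [[0.4642, 0.1623], [0.5496, 0.2483]] [0.1212]
(np.float64(0.5824279754404942), np.float64(-0.22420422321359162), np.float64(10.946482457817691), array([0.29267018, 0.35000554, 0.36253502])) (np.float64(0.584082387589939), np.float64(-0.22592047222341294), np.float64(10.969674962082763), array([0.05800245, 0.26716808, 0.32479873])) (np.float64(0.5832551710263634), np.float64(-0.22506235015269083), np.float64(10.958046820931676), array([0.13765794, 0.14056178, 0.02016228]))
(np.float64(0.4910229452533012), np.float64(0.2137130007709387), np.float64(-27.42676544829174), array([69.84277236, 69.78159507,  0.17451665])) (np.float64(0.49104425567456045), np.float64(0.21370195864960886), np.float64(-27.35563578989123), array([0.17208786, 0.24820035, 0.1671894 ]))
[-8.49119694e+01  1.64446015e+01  9.04032280e+01  9.54106078e-04
  7.32568964e+01 -8.59188035e+00]
```

```bash
H="python3 -m handwheel"
$H '[[0.0854,0.0311,-0.0164,0,0],[0.0854,0.0311,-0.0164,0,0],[0.0854,0.0311,-0.0164,0,0],[0.0854,0.0311,-0.0164,0,0],[0.0854,0.0311,-0.0164,0,0]]'
python3 -m handwheel '[[0.0854,0.0311,-0.0164,0,0],[0.0854,0.0311,-0.0164,0,0],[0.0854,0.0311,-0.0164,0,0],[0.0854,0.0311,-0.0164,0,0],[0.0854,0.0311,-0.0164,0,0]]'
python3 -m handwheel '[[0.0854,0.031,-0.016,0,0],[0.0854,0.0115,-0.0366,0,0],[0.0854,0.0115,-0.0366,0,0],[0.0854,0.0115,-0.0366,0,0],[0.0854,0.0115,-0.0366,0,0]]'
```

```text
time_s: 0.57
position: [0.2922, -0.538, 0.2495]
ee_rot: [[0.972, 0.236, -0.0], [0.236, -0.972, 0.001], [0.0, -0.001, -1.0]]
contact_force: [0.5, -0.5, -0.5]
opening: 1.001
grip_force: 0.0
time_s: 0.98
position: [0.424, -0.4214, 0.2497]
ee_rot: [[0.972, 0.236, -0.0], [0.236, -0.972, 0.0], [-0.0, -0.0, -1.0]]
contact_force: [-0.1, 0.2, -0.5]
opening: 1.001
grip_force: 0.0
time_s: 1.4
position: [0.4593, -0.245, 0.2495]
ee_rot: [[0.972, 0.236, -0.001], [0.236, -0.972, 0.001], [-0.0, -0.001, -1.0]]
contact_force: [0.8, -0.2, 0.3]
opening: 0.998
grip_force: 0.0
```

```bash
python3 -m handwheel '[[0.0854,0.0115,-0.0366,0,0],[0.0854,0.0115,-0.0366,0,0],[0.0854,0.0115,-0.0366,0,0],[0.0854,0.0115,-0.0366,0,0],[0.0854,0.0115,-0.0366,0,0]]' >/dev/null
python3 -m handwheel '[[0.0854,0.0115,-0.0366,0,0],[0.0854,0.0115,-0.0366,0,0],[0.0854,0.0115,-0.0366,0,0],[0.0854,0.0115,-0.0366,0,0],[0.0854,0.0115,-0.0366,0,0]]' >/dev/null
python3 -m handwheel '[[0.0854,0.0115,-0.0366,0,0],[0.0854,0,0,0,-7],[0.0854,0,0,0,-7],[0.0854,0,0,0,-7],[0.0854,0,0,0,-7]]' >/dev/null
python3 -m handwheel '[[0.0854,0,0,0,-7],[0.0854,0,0,0,-7],[0.0854,0,0,0,-7],[0.0854,0,0,0,0]]'
python3 - <<'E'
from h import *
import pickle
d=grab('wrist','w1.png');pickle.dump(d,open('w1.pkl','wb'))
s=arm.state();print(s['position'],s['qpos'])
print(proj(d,[[.5486,.2492,.05],[.4867,.2811,.05],[.4644,.1623,.05],[.491,.2137,.09]]))
E
```

```text
time_s: 2.98
position: [0.4869, 0.1742, 0.2497]
ee_rot: [[0.457, 0.889, -0.001], [0.889, -0.457, -0.0], [-0.0, -0.001, -1.0]]
contact_force: [0.3, -0.8, 0.6]
opening: 0.996
grip_force: 0.0
[0.4869411  0.17415833 0.24974838] [ 8.42980561e+00 -3.71941944e+00  1.12307697e+02 -2.00671016e-03
  7.14413053e+01  3.58881202e+01]
[[338.07076328  69.90501301]
 [260.94653586  69.88497013]
 [300.52101777 193.76356758]
 [298.02460207 139.14539957]]
```

View pics/w1.png

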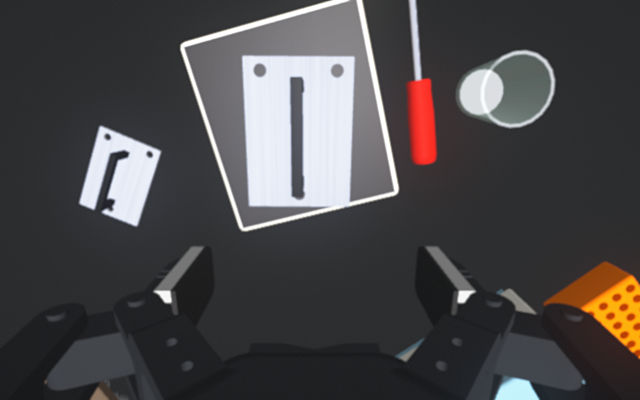

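The wrist view shows the right cover with pair holes at (338,71) and (259,70). They match the projected ones to 1–2 px, so the measured pose holds. Now I'll descend and grip.

```bash
python3 -m handwheel '[[0.0854,0.0185,-0.0072,0,0.15],[0.0854,0.0185,-0.0072,0,0],[0.0854,0,0,0.03,0],[0.0854,0,0,0.03,0],[0.0854,0,0,0.03,0]]'
python3 -m handwheel '[[0.0854,0,0,0.03,0],[0.0854,0,0,0.02,0],[0.0854,0,0,0.016,0],[0.0854,0,0,0.01,0],[0.0854,0,0,0,0]]'
python3 -m handwheel '[[0,0,0,0,0],[0,0,0,0,0],[0,0,0,0,0],[0,0,0,0,0],[0,0,0,0,0]]' 60
python3 -m handwheel '[[0,0,0,0,0],[0,0,0,0,0],[0,0,0,0,0],[0,0,0,0,0],[0,0,0,0,0]]'
```

```text
time_s: 3.45
position: [0.4917, 0.2142, 0.1596]
ee_rot: [[0.464, 0.886, 0.002], [0.886, -0.464, 0.0], [0.001, 0.002, -1.0]]
contact_force: [0.2, 0.4, -0.4]
opening: 1.001
grip_force: 0.0
time_s: 3.87
position: [0.4896, 0.2132, 0.0814]
ee_rot: [[0.463, 0.886, -0.005], [0.886, -0.463, -0.001], [-0.003, -0.004, -1.0]]
contact_force: [-0.7, -0.1, -0.8]
opening: 0.999
grip_force: 0.0
time_s: 4.28
position: [0.492, 0.2138, 0.0851]
ee_rot: [[0.461, 0.887, 0.002], [0.887, -0.461, 0.0], [0.001, 0.002, -1.0]]
contact_force: [-0.1, 0.1, 0.0]
opening: 0.3
grip_force: 0.0
time_s: 4.7
position: [0.4917, 0.2139, 0.0848]
ee_rot: [[0.461, 0.887, 0.001], [0.887, -0.461, 0.0], [0.001, 0.0, -1.0]]
contact_force: [-1.8, 0.1, 5.9]
opening: 0.099
grip_force: 60.3
```

```bash
python3 -m handwheel '[[0,0,0,-0.006,0],[0,0,0,-0.015,0],[0,0,0,-0.022,0],[0,0,0,-0.022,0],[0,0,0,-0.022,0]]'
python3 -m handwheel '[[0,0,0,-0.022,0],[0,0,0,-0.022,0],[0,0,0,-0.016,0],[0,0,0,-0.008,0],[0,0,0,0,0]]'
python3 - <<'E'
from h import *
d=grab('wrist','w2.png')
E
```

```text
time_s: 5.12
position: [0.4902, 0.2133, 0.1703]
ee_rot: [[0.461, 0.887, -0.003], [0.887, -0.461, -0.001], [-0.002, -0.002, -1.0]]
contact_force: [0.5, 0.6, -3.2]
opening: 0.099
grip_force: 59.1
time_s: 5.53
position: [0.492, 0.2138, 0.2404]
ee_rot: [[0.461, 0.887, 0.003], [0.887, -0.461, 0.0], [0.002, 0.002, -1.0]]
contact_force: [0.6, 0.6, -3.3]
opening: 0.105
grip_force: 59.2
```

View pics/w2.png

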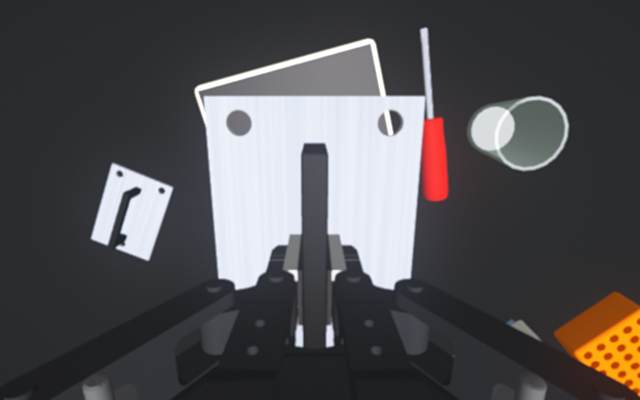

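The cover is held and level, with the pair holes at (239,123) and (390,123). Next I'll carry it over the bay and turn it there.

```bash
python3 -m handwheel '[[0,-0.0124,0.0101,0,0],[0,-0.0248,0.0202,0,0],[0,-0.0248,0.0202,0,0],[0,-0.0248,0.0202,0,0],[0,-0.0248,0.0202,0,0]]'
python3 -m handwheel '[[0,-0.0248,0.0202,0,0],[0,-0.0248,0.0202,0,0],[0,-0.0248,0.0202,0,0],[0,-0.0248,0.0202,0,0],[0,-0.0248,0.0202,0,0]]'>/dev/null
python3 -m handwheel '[[0,-0.0248,0.0202,0,0],[0,-0.0248,0.0202,0,0],[0,-0.0248,0.0202,0,0],[0,-0.0248,0.0202,0,0],[0,-0.0124,0.0101,0,0]]'
python3 -m handwheel '[[0,0,0,0,-4.4],[0,0,0,0,-6.4],[0,0,0,0,-6.4],[0,0,0,0,-6.4],[0,0,0,0,-6.4]]' >/dev/null
python3 -m handwheel '[[0,0,0,0,-5.4],[0,0,0,0,-3],[0,0,0,0,0],[0,0,0,0,0]]'
python3 - <<'E'
from h import *
import pickle
D={n:grab(n) for n in('scene','side','wrist')}
pickle.dump(D,open('d2.pkl','wb'))
s=arm.state();z=s['position'][2]-.039;print(s['position'],np.round(s['ee_rot'],4).tolist())
c=lambda im,x,y,w,h,k:cv2.resize(im[y:y+h,x:x+w],None,fx=k,fy=k,interpolation=cv2.INTER_CUBIC)
r=np.radians(10.96);R=np.array([[np.cos(r),-np.sin(r)],[np.sin(r),np.cos(r)]])
P=np.array([[35,58],[-35,58],[0,-58]])/1e3@R.T+s['position'][:2]
for n in D: print(n,np.round(proj(D[n],np.c_[P,np.full(3,z+.005)]),1).tolist())
o=np.zeros((600,800,3),np.uint8)
u=proj(D['scene'],[s['position']])[0].astype(int);v=proj(D['side'],[s['position']])[0].astype(int);print(u,v)
for x0,(n,q) in enumerate((('scene',u),('side',v))):
    im=c(D[n]['img'],max(q[0]-66,0),max(q[1]-50,0),133,100,3); o[:300,400*x0:400*x0+399]=im[:300,:399]
w=D['wrist']['img'];o[300:550,200:600]=cv2.resize(w,(400,250))
cv2.imwrite('pics/z2.png',o)
E
```

```text
time_s: 6.0
position: [0.5193, 0.0715, 0.2362]
ee_rot: [[0.461, 0.888, -0.004], [0.888, -0.461, 0.0], [-0.002, -0.004, -1.0]]
contact_force: [0.5, 0.1, -2.6]
opening: 0.101
grip_force: 59.1
time_s: 6.83
position: [0.5813, -0.2279, 0.2359]
ee_rot: [[0.463, 0.886, -0.004], [0.886, -0.463, 0.001], [-0.001, -0.004, -1.0]]
contact_force: [-0.2, -0.2, -3.0]
opening: 0.099
grip_force: 59.1
time_s: 7.58
position: [0.5815, -0.2241, 0.2371]
ee_rot: [[-0.188, 0.982, -0.003], [0.982, 0.188, 0.002], [0.002, -0.002, -1.0]]
contact_force: [0.2, -0.3, -2.8]
opening: 0.105
grip_force: 59.1
[ 0.5819167  -0.22453866  0.23821484] [[-0.1889, 0.982, -0.0011], [0.982, 0.1889, 0.0008], [0.001, -0.001, -1.0]]
scene [[307.9, 225.5], [278.7, 217.4], [268.8, 259.0]]
side [[355.7, 117.7], [379.6, 124.6], [384.9, 99.7]]
wrist [[392.4, 123.1], [239.5, 123.4], [316.1, 339.4]]
[280 227] [377  99]
```

View pics/z2.png

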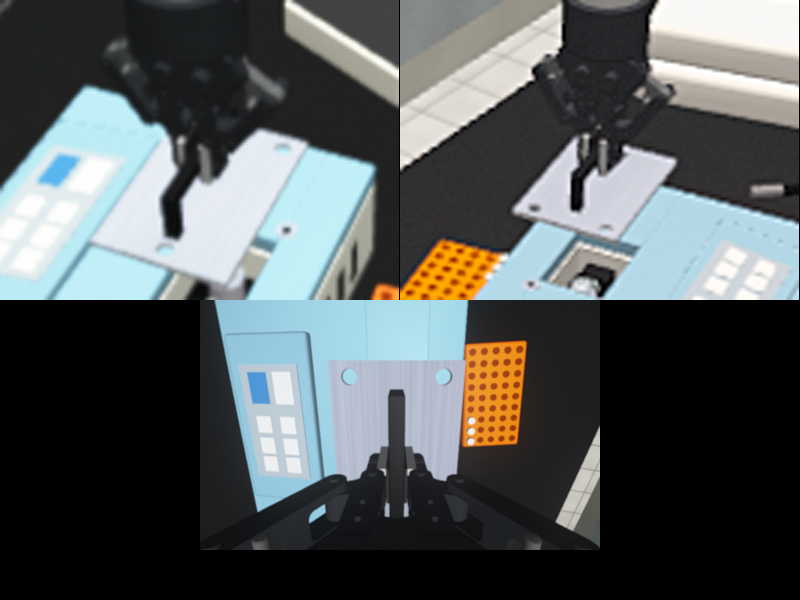

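The scene view shows cover holes at (308.3,226.0) and (269.3,259.7). The side view has them at (355.3,118) and (379.7,124.7). All are within 0.7 px of prediction, so the cover sits in the grip as modelled. I'll lower it now.

```bash
python3 -m handwheel '[[0,-0.0008,0.0012,0.01,0],[0,0,0,0.015,0],[0,0,0,0.015,0],[0,0,0,0.01,0],[0,0,0,0.006,0]]' 
python3 -m handwheel '[[0,0,0,0.004,0],[0,0,0,0.004,0],[0,0,0,0.003,0],[0,0,0,0,0],[0,0,0,0,0]]'
python3 -m handwheel '[[0,0,0,0,0],[0,0,0,0,0],[0,0,0,0,0],[0,0,0,0,0],[0,0,0,0,0]]'
python3 - <<'E'
from h import *
import pickle
D={n:grab(n) for n in('scene','side','wrist')}
pickle.dump(D,open('d3.pkl','wb'))
s=arm.state();p=s['position'];print(p,np.round(s['ee_rot'],4).tolist(),s['time_s'])
c=lambda im,x,y,w,h,k:cv2.resize(im[y:y+h,x:x+w],None,fx=k,fy=k,interpolation=cv2.INTER_CUBIC)
r=np.radians(10.96);R=np.array([[np.cos(r),-np.sin(r)],[np.sin(r),np.cos(r)]])
M=np.array([[35,58],[-35,58],[0,-58]])/1e3@R.T
for n in D: print(n,'hole',np.round(proj(D[n],np.c_[M+p[:2],np.full(3,p[2]-.035)]),1).tolist(),'thr',np.round(proj(D[n],np.c_[M+[.5833,-.2251],np.full(3,.115)]),1).tolist())
o=np.zeros((600,800,3),np.uint8)
for i,n in enumerate(('scene','side')):
    q=proj(D[n],[p-[0,0,.035]])[0].astype(int);print(q-[33,37])
    o[:300,400*i:400*i+264]=c(D[n]['img'],q[0]-33,q[1]-37,66,75,4)
o[300:600]=c(D['wrist']['img'],220,90,200,75,4)
cv2.imwrite('pics/z3.png',o)
E
```

```text
time_s: 8.15
position: [0.5826, -0.2248, 0.1804]
ee_rot: [[-0.189, 0.982, -0.003], [0.982, 0.189, 0.002], [0.002, -0.003, -1.0]]
contact_force: [-0.9, -0.5, -3.7]
opening: 0.103
grip_force: 59.1
time_s: 8.57
position: [0.5837, -0.2255, 0.1725]
ee_rot: [[-0.19, 0.982, 0.001], [0.982, 0.19, -0.0], [-0.0, 0.001, -1.0]]
contact_force: [0.6, 0.0, -3.1]
opening: 0.1
grip_force: 59.1
time_s: 8.98
position: [0.5835, -0.2254, 0.1722]
ee_rot: [[-0.19, 0.982, 0.0], [0.982, 0.19, -0.0], [-0.0, 0.0, -1.0]]
contact_force: [0.0, -0.2, -3.2]
opening: 0.103
grip_force: 59.1
[ 0.58348448 -0.22541105  0.17204636] [[-0.1896, 0.9819, 0.0], [0.9819, 0.1896, 0.0], [0.0, 0.0, -1.0]] 9.1333
scene hole [[309.0, 247.3], [281.1, 239.1], [271.9, 281.0]] thr [[309.2, 253.8], [281.7, 245.5], [272.7, 287.4]]
side hole [[354.8, 137.5], [377.9, 144.5], [383.2, 119.3]] thr [[354.6, 143.9], [377.4, 150.9], [382.7, 125.6]]
wrist hole [[391.6, 122.6], [239.8, 122.7], [315.7, 337.3]] thr [[382.1, 119.6], [248.5, 119.7], [315.3, 312.9]]
[250 224]
[341  92]
```

View pics/z3.png

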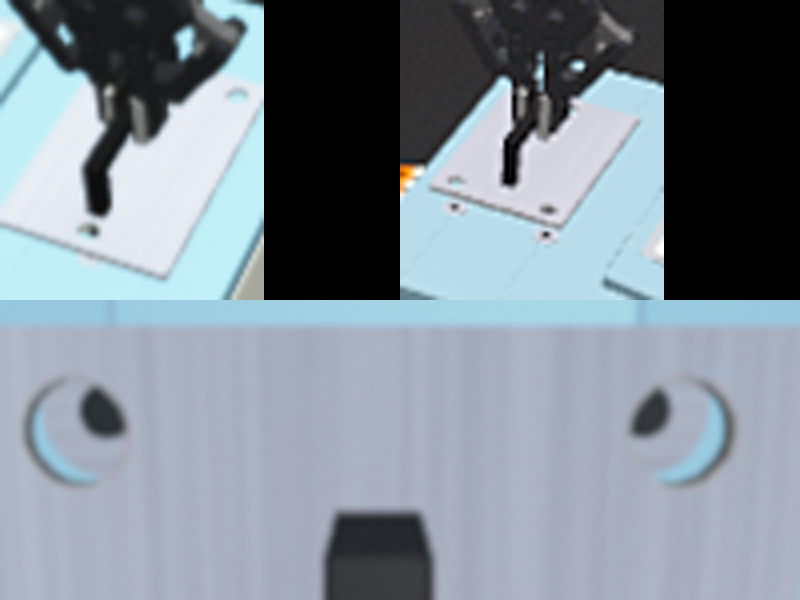

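In the wrist view, the pair threads show symmetrically through the pair holes. Holes are at (239,122.5) and (390.5,122.5), and threads near (247,118.5) and (380.5,118.5). Prediction for exact alignment differs by about 1 px (under 1 mm), and the gap is about 17 mm. The cover is still and level, so I'm handing in.

```bash
python3 -c "
from workcell import arm
print(arm.finish_job())"
```

```text
the job is handed in; nothing more can be done
None
```

The job is handed in: the arm is holding the cover by its handle over the bay, level and still, about 17 mm above the deck, with its holes measured within about 1 mm of the threads; no verdict came back.

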